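Make the cheese grater ready to load

ROBOT

A 6-joint arm with a two-finger parallel gripper is mounted at the origin on the work surface. World frame = base frame: x ahead of the robot, y to its left, z up, the work surface at z = 0. Lengths are in m, angles in degrees, forces in N, time in s.
With the tool pointing down it reaches from about 0.4 to 0.825 m from the base axis. Payload 7 kg.
Tool frame: the origin (TCP) lies midway between the tips of the shut fingers; the grasp point (between the pads) lies 19 mm behind it; z points along the fingers, y is the line along which they close (so a half turn about z gives the same grasp; the last joint's range is limited). The gripper opens to 88 mm and grips with 3 to 60 N. Pads are 19 mm wide; open, the fingers measure 130 mm over their backs; the gripper's body (78 mm by 193 mm) begins 47 mm behind the grasp point.
Start: joints at [-54.941, 20.546, 0.682, 0, -70.136, -16.507], TCP at [0.215, -0.64, 0.227] pointing down, gripper open.
Joint ranges: [-176.03, 176.03], [-82.01, 121.73], [-58.28, 71.71], [-173.87, 95.51], [-174.79, -0.11], [-173.66, 173.66]. Speed limits (degrees/s): [136.94, 136.94, 172.46, 180, 180, 180].

INTERFACE

Orientations are given as a 3x3 rotation matrix whose columns are the frame's x, y, z axes.
In Python, from rig import robot gives the robot as it stands. Calls block until the motion is done:
- robot.goto(position, orientation): joint-space move of the TCP to a pose.
- robot.servo_line(position, ori=None, speed=0.15): straight line of the TCP; ori=None keeps the orientation; speed is the mean speed in m/s.
- robot.movej(angles): joint-space move.
- robot.move_gripper(opening): opening from 0.0 (shut) to 1.0 (fully open); the grip force is fixed at half the most; returns when the fingers have stopped.
- robot.dwell(seconds).
- robot.ik(position, orientation): joint angles nearest the present ones, or None.
- robot.grab_frame(name): name is "side" or "top"; returns (picture, depth): 480x640x3 uint8, red, green, blue; 480x640 float32, m along the optical axis (not along the pixel's ray), 0 where there is no reading.
- robot.camera_info(name): a dict with "vfov" (degrees; the focal length in pixels is half the picture's height over the tangent of half this angle, whatever the lens; pixels are square), "cx", "cy" (the principal point, pixels), "view" (4x4, takes a point from world to camera coordinates). Camera axes: x right, y down, z forward; pixel columns grow to the right and rows downward; lengths in m; the calibration is good to about 2 mm. A picture is of the moment at which its call begins. camera_info takes no time and is no camera call.
A pose or a line that the arm cannot do raises robot.Unreachable and nothing moves.
- robot.job_done(): hands the job in; it is judged then, once.
Readings, each from a call of its own:
- robot.read_t(): time.
- robot.read_qpos(): joint angles.
- robot.read_qvel(): joint speeds.
- robot.read_effort(): joint torques, N m.
- robot.read_position(): TCP position.
- robot.read_tcp_rot(): TCP orientation.
- robot.read_force(): force on the tool from outside, world axes, zero at the start.
- robot.read_ft_torque(): the same for the moment, N m.
- robot.read_grip_width(): opening from 0.0 (shut) to 1.0 (fully open).
- robot.read_finger_force(): force on a finger pad.
Only numpy, scipy, OpenCV 4.12 (cv2) and the standard library are available. Lean on these libraries where they do the work, as an engineer would, in place of code of your own. Each camera call takes 0.05 s, during which the arm holds its last target. There are 200 camera calls.

TASK

Make the grating machine ready for loading: push its front door shut until it seats on its catch, then pull the spring-loaded pusher back along the trough until its black pointer stands over the orange marker, and keep it there. Finish while still holding the pusher at the marker, because it springs back when let go; the marker stays where it is set, and the plate, hand grater, cheese block and pepper mill are left alone.

Things in the scene. Friction and masses are not known exactly. Their poses are not given: they have to be found in the camera images.
- grater_machine: White cheese grating machine fixed to the counter, 150 (x) x 300 (y) x 130 mm high. Origin: centre of underside; x from its front (door side) to its back, y to its drum end, z up. On top a steel feed trough runs along y from -150 to +80, walls at x = -45 and +45, their tops 155 mm above the counter. At the +y end a steel drum lies across: axis y = 112, radius 40, top 180 mm above the counter.
- front_door (a joint): Teal front door; rad, 0 = shut, grows as the free edge swings out to the robot (starts 0.5 to 0.9); stays where left. 170 wide, 12 thick, 14 to 119 mm above the counter. Steel pull on its outer face, 158 mm from the hinge, 10 wide, 10 proud, 50 high. From 0.10 rad a sprung roller resists; pushed past 0.05 rad (3 to 6 N at 115 mm from the hinge) it snaps in and holds the door at 0, a firm stop.
- door_hinge (a point): Point on the door's upright hinge axis, at the door's +y side, 66.5 mm above the counter, in the plane of the machine's front face (x = -75, y = +85 mm in the machine's frame). This is the plane of the door's inner face; the outer face, which one pushes, is 12 mm further out.
- door_edge (a point): Middle of the outer face's free upright edge, 170 mm from the hinge, 66.5 mm above the counter; moves with the door.
- pusher: White block (72 x 30 x 32 mm) in the trough with an upright black handle post, 24 x 24 mm, from 165 (top of block) to 219 mm above the counter. Axes as the machine's; origin on the trough floor, 130 mm above the counter, under the post. Slides along the machine's y only: home is y = +30 mm, pulled towards -y up to 110 mm. Spring 3 N at home plus 0.75 N per 10 mm pulls it home.
- pusher_grip (a point): Centre of the black handle post where it is best gripped, 197 mm above the counter.
- pointer (a point): Top of the pusher's black pointer, a bar 4 mm wide that reaches from the white block out over the trough's back (+x) wall, to 69 mm from the handle's middle; same y as the handle, this point 46 mm to its +x, 166 mm above the counter. Axes as the machine's.
- marker_line (a point): Centre of the top of the orange marker, a stiff clip 14 mm wide (along y), 20 by 12 mm, on the trough's back wall, top 160 mm above the counter, just below the pointer's path; 50 to 90 mm towards -y from the pointer's home. Axes as the machine's.
- plate: Blue plate, 200 mm across, 20 mm high; origin under its centre. Not to be moved.
- flat_grater: Steel flat hand grater with dark handle, about 275 mm long, lying on the counter; origin near its middle, x along it. Not to be moved.
- cheese_block: Yellow block of cheese, 100 by 60 by 50 mm; origin under its centre. Not to be moved.
- pepper_mill: Dark wooden pepper mill, 56 mm across, 138 mm high; origin under its centre. Not to be moved.

How it is judged:
By the outcome, as a careful person would: the job done as asked, in the order asked, and still so for the second after the job is handed in, while the arm keeps its last pose, push and grip.
It also fails if it takes over 67 s, if anything falls off the work surface, if the arm or the gripper's body presses on something with over 40 N, if the wrist force passes 120 N, or if a joint passes its speed limit or range.

## Working session

There is one attempt and no reset: what is moved stays moved. The work goes in short steps, each a Python script; the robot and the scene stay as the last script left them, time stands still between calls to the robot, and variables do not carry over. Pictures are saved under pics/ and viewed, at most 10 in all, crops included, and the job is handed in when it is done.

```bash
mkdir -p pics
cat > h.py <<'E'
import numpy as np, cv2
from rig import robot
def cam(n):
    c=robot.camera_info(n); f=240/np.tan(np.radians(c['vfov'])/2); return f,c['cx'],c['cy'],np.array(c['view'])
def ray(n,u,v):
    f,cx,cy,V=cam(n); R=V[:3,:3]; o=-R.T@V[:3,3]; return o,R.T@np.array([(u-cx)/f,(v-cy)/f,1.])
def onz(n,u,v,z):
    o,d=ray(n,u,v); return o+d*(z-o[2])/d[2]
def cloud(n,depth):
    f,cx,cy,V=cam(n); v,u=np.mgrid[:480,:640]; P=np.stack([(u-cx)/f*depth,(v-cy)/f*depth,depth],-1)
    return (P-V[:3,3])@V[:3,:3]
def proj(n,p):
    f,cx,cy,V=cam(n); q=V[:3,:3]@np.array(p)+V[:3,3]; return f*q[0]/q[2]+cx,f*q[1]/q[2]+cy
def snap(n,tag):
    im,d=robot.grab_frame(n); cv2.imwrite(f'pics/{tag}.png',cv2.cvtColor(im,cv2.COLOR_RGB2BGR)); np.savez(f'pics/{tag}.npz',im=im,d=d); return im,d
E
python3 - <<'E'
from h import *
for n in('top','side'):
    snap(n,n+'0'); print(robot.camera_info(n))
E
```

```text
{'vfov': 50.791611121100246, 'cx': 319.2554614288818, 'cy': 237.73989193842678, 'view': array([[ 0.01372335, -0.99969648, -0.02046007,  0.01122012],
       [-0.99755241, -0.01228512, -0.06883507,  0.55671569],
       [ 0.06856282,  0.02135464, -0.99741823,  1.28235187],
       [ 0.        ,  0.        ,  0.        ,  1.        ]])}
{'vfov': 44.016150915614006, 'cx': 321.77262655356867, 'cy': 239.44363756762016, 'view': array([[-0.91568184, -0.401701  , -0.01277005,  0.51633343],
       [-0.21711579,  0.52115669, -0.8253826 ,  0.22722098],
       [ 0.33821221, -0.75301528, -0.56442934,  1.47840705],
       [ 0.        ,  0.        ,  0.        ,  1.        ]])}
```

View pics/top0.png

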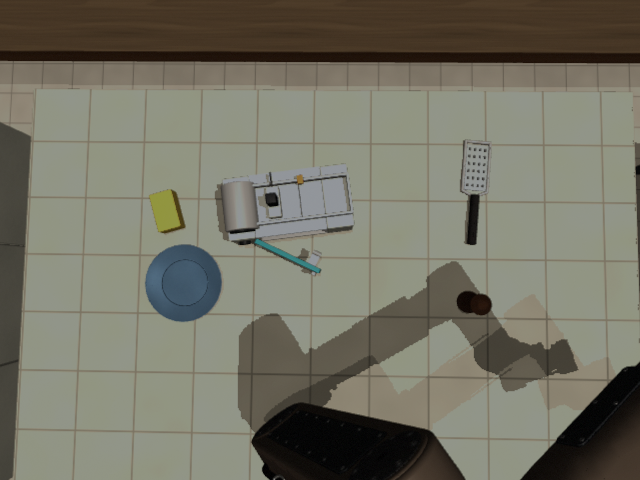

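View pics/side0.png

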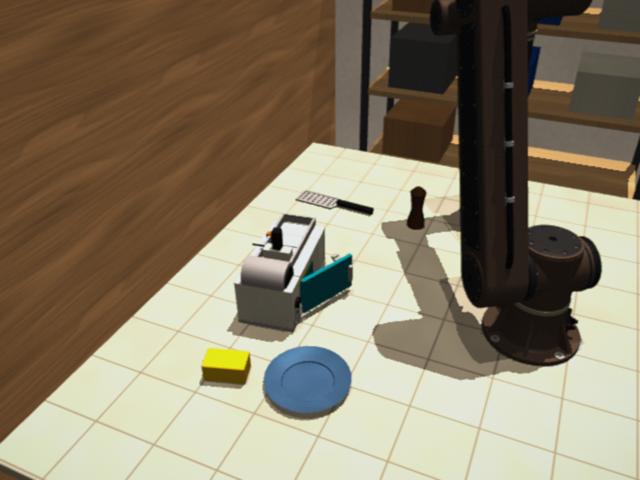

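The top view shows the machine at about (290,205), with the drum on the left. The handle is at (271,199), the orange marker at (299,180), and the teal door runs from its hinge at (256,240) to its free edge at (320,271). The side view agrees: marker near (270,234), door near (327,282), and the plate clear of the door.

```bash
cat > m.py <<'E'
from h import *
def blob(im,lo,hi,roi):
    hsv=cv2.cvtColor(im,cv2.COLOR_RGB2HSV); m=cv2.inRange(hsv,lo,hi); k=np.zeros_like(m); x0,y0,x1,y1=roi; k[y0:y1,x0:x1]=1; m*=k
    n,l,s,c=cv2.connectedComponentsWithStats(m); i=1+np.argmax(s[1:,4]); return c[i],s[i],l==i
def measure(im,d,n='top'):
    out={}
    for k,lo,hi,roi in (('orange',(8,130,80),(24,255,255),(285,165,330,200)),('teal',(80,120,40),(100,255,255),(240,220,345,290))):
        out[k]=blob(im,lo,hi,roi)
    return out
E
python3 - <<'E'
from m import *
z=np.load('pics/top0.npz'); im,d=z['im'],z['d']; P=cloud('top',d)
o=measure(im,d)
c,s,m=o['orange']; print('orange px',c,s,'pt',onz('top',*c,.160),'depth z',np.median(P[m][:,2]))
c,s,m=o['teal']; v,u=np.nonzero(m); print('teal',s,'z pct',np.percentile(P[m][:,2],[5,50,95]))
r=cv2.minAreaRect(np.float32(np.c_[u,v])); b=cv2.boxPoints(r); print('teal box',r,[onz('top',*q,.119).round(4) for q in b])
# machine top: points above .11 in region
reg=np.zeros_like(m); reg[155:260,205:365]=1
t=reg&(P[...,2]>.122)&(P[...,2]<.26)&~m
n,l,st,cc=cv2.connectedComponentsWithStats(t.astype(np.uint8)); i=1+np.argmax(st[1:,4]); t=l==i
for lo,hi in((.124,.136),(.148,.160),(.122,.19)):
    q=t&(P[...,2]>lo)&(P[...,2]<hi); r=cv2.minAreaRect(np.float32(P[q][:,:2]*1000)); print(lo,hi,q.sum(),r)
# handle
h=reg&(P[...,2]>.200)&(P[...,2]<.23); print('handle',h.sum(),P[h].mean(0),np.ptp(P[h],0)); v,u=np.nonzero(h); 
print('px',u.mean(),v.mean(),onz('top',u.mean(),v.mean(),.219))
big=cv2.resize(im[160:280,210:370],None,fx=5,fy=5,interpolation=cv2.INTER_NEAREST); cv2.imwrite('pics/crop0.png',big[...,::-1])
E
```

```text
orange px [299.42222222 179.44444444] [297 175   7   9  45] pt [0.68160915 0.06325468 0.16      ] depth z 0.1601047718654166
teal [255 239  65  34 306] z pct [0.11609116 0.11999578 0.12398536]
teal box ((287.2444763183594, 255.49288940429688), (70.67817687988281, 4.696866512298584), 25.740711212158203) [array([0.537 , 0.1707, 0.119 ]), array([0.5471, 0.1661, 0.119 ]), array([0.4762, 0.0133, 0.119 ]), array([0.4661, 0.018 , 0.119 ])]
0.124 0.136 4917 ((634.465576171875, 92.71791076660156), (150.98341369628906, 299.9810485839844), 7.867722034454346)
0.148 0.16 845 ((632.255126953125, 92.61273193359375), (113.7119369506836, 300.97662353515625), 8.267510414123535)
0.122 0.19 7906 ((634.41796875, 93.0606460571289), (150.98733520507812, 300.85321044921875), 7.871008396148682)
handle 133 [0.62885715 0.12165358 0.21798049] [0.02549753 0.02532404 0.02523235]
px 270.90225563909775 198.09022556390977 [0.62871532 0.12153688 0.219     ]
```

View pics/crop0.png

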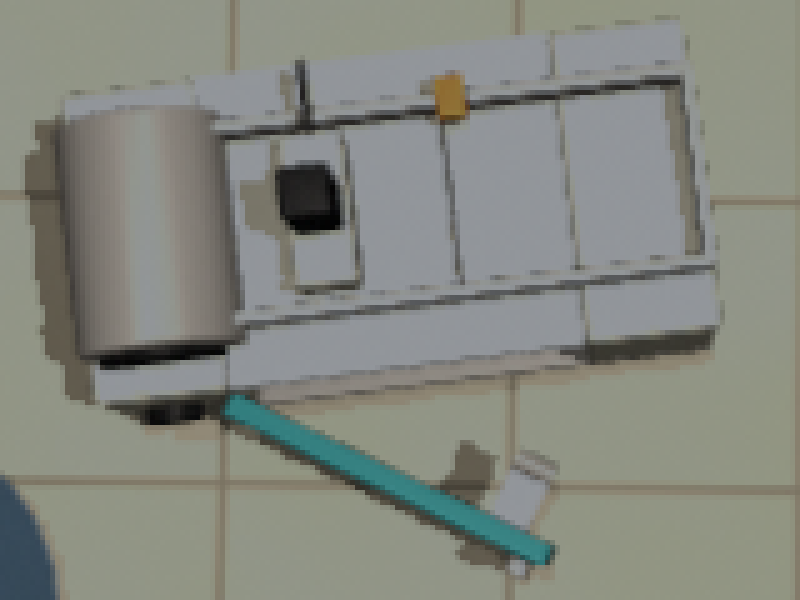

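Checks on the measurements:
- **Machine:** centre (0.6344, 0.0928), yaw 7.9°, and its 151×300 size matches.
- **Door:** the computed hinge (0.5485, 0.167) lies on the teal box corner, and the door is at about 0.57 rad.
- **Marker:** it sits at machine (43, −36), a pull of about 65 mm, which is within 50–90 mm.

Next I push the door shut with closed fingers, 125 mm from the hinge.

```bash
cat > g.py <<'E'
from m import *
C=np.array([.6344,.0928]); TH=np.radians(7.87)
MX=np.array([np.cos(TH),np.sin(TH)]); MY=np.array([-MX[1],MX[0]])
def W(x,y,z): return np.r_[C+MX*x+MY*y,z]
def M(p): d=np.array(p[:2])-C; return np.array([d@MX,d@MY])
def down(y): y=np.r_[y/np.linalg.norm(y),0]; z=np.array([0,0,-1.]); return np.c_[np.cross(y,z),y,z]
def door(a,clear,s=.125,z=.085):
    # u along the door from hinge, n outward
    u=-MY*np.cos(a)-MX*np.sin(a); n=-MX*np.cos(a)+MY*np.sin(a)
    return np.r_[W(-.075,.085,0)[:2]+u*s+n*(.012+.0095+clear),z],u
E
python3 - <<'E'
from g import *
A=.572
p,u=door(A,.045)
R=min((down(u),down(-u)),key=lambda R:abs(robot.ik(p,R)[5]) if robot.ik(p,R) is not None else 1e9)
s=np.sign(R[:2,1]@u)
q=robot.read_position(); robot.move_gripper(0)
robot.servo_line([q[0],q[1],.30],speed=.2)
hi=p.copy(); hi[2]=.28; robot.goto(hi,R); robot.servo_line(p,R,speed=.15)
f0=np.array(robot.read_force()); print(s,robot.read_qpos(),f0)
for a,c in [(A,.01)]+[(a,0) for a in np.arange(A,.09,-.08)]+[(.08,0),(.05,0),(.03,0),(.01,0),(0,0)]:
    p,u=door(a,c); robot.servo_line(p,down(s*u),speed=.08)
    f=np.array(robot.read_force())-f0; print(round(a,3),f.round(1),robot.read_t())
    if np.linalg.norm(f[:2])>15: break
im,d=snap('top','top1'); snap('side','side1')
cv2.imwrite('pics/crop1.png',cv2.resize(im[140:300,200:380],None,fx=4,fy=3.7)[...,::-1])
E
```

```text
1.0 [ 3.62319378e+01  7.24427039e+00 -3.84935897e+01  1.08603729e-02
 -4.41978268e+01  2.88626943e+01] [ 0.34091136 -0.14554907  0.36785709]
0.572 [-0.3  0.4 -1.2] 6.75
0.572 [-0.4  0.  -0.6] 7.025
0.492 [-0.1 -0.2 -0. ] 7.3
0.412 [-0.6 -1.  -0.7] 7.575
0.332 [-1.1 -0.1 -0.6] 7.85
0.252 [-0.1  0.4 -0.7] 8.125
0.172 [-0.7 -0.1 -1. ] 8.4
0.092 [-0.5 -1.   0.1] 8.675
0.08 [-1.   0.  -0.8] 8.925
0.05 [-3.5 -0.2  0.7] 9.175
0.03 [-0.8  0.3 -1. ] 9.425
0.01 [-2.   0.2  0.6] 9.675
0 [-6.2  0.8  3.3] 9.925
```

View pics/side1.png

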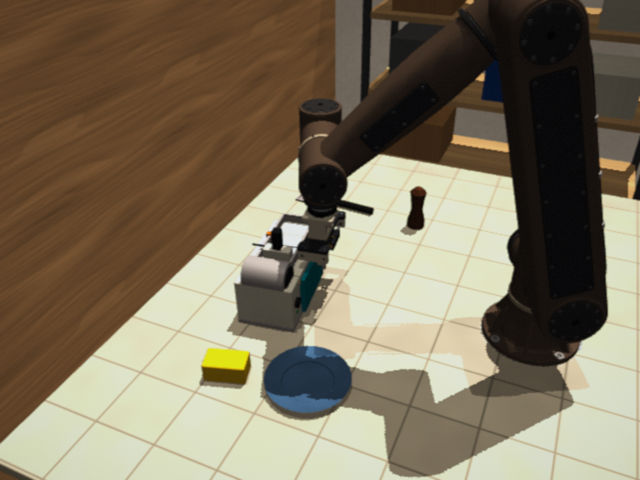

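The side view shows the door flush with the front at about (311,285). The force log agrees: a roller peak of 3.5 N at 0.05 rad, then a drop, then the firm stop. I'll press a little harder, back off, and check the door while measuring pointer against marker in both views.

Run:
```python
from g import *
f0=np.array([.3,-.1,.4])
p,u=door(0,0); 
for c in (-.001,-.002,-.003,-.004):
    p,u=door(0,c); robot.servo_line(p,speed=.03); f=np.array(robot.read_force())-f0; print(c,f.round(1),M(robot.read_position()))
    if np.hypot(*f[:2])>12: break
p,u=door(0,.06); robot.servo_line(p,speed=.12); print('free',robot.read_force())
p[2]=.30; robot.servo_line(p,speed=.2)
z=np.load('pics/top0.npz');im=z['im']; o=onz('top',*measure(im,0)['orange'][0],.16)
g=im.max(2); k=g[170:186,262:280].astype(float); w=np.clip(110-k,0,None); 
print('ptr dark cols', w.sum(0).round(0)); 
for v in range(172,186): 
    r=np.clip(100-g[v,264:278].astype(float),0,None)
    if r.sum()>20: u_=(r*np.arange(264,278)).sum()/r.sum(); print(v,round(u_,2),(M(onz('top',u_,v,.166))*1000).round(1))
print('marker',M(o)*1000)
s=np.load('pics/side0.npz'); cs,ss,_=blob(s['im'],(8,130,80),(24,255,255),(258,225,285,245)); print('side orange',cs,ss,M(onz('side',*cs,.158))*1000)
print('predict marker px from top est',proj('side',o))
im,d=snap('top','top2'); si,_=snap('side','side2')
b=np.vstack([cv2.resize(im[150:260,200:370],(620,300)),cv2.resize(s['im'][215:285,220:365],(620,299),interpolation=cv2.INTER_CUBIC)]); cv2.imwrite('pics/crop2.png',b[...,::-1])
```

```text
-0.001 [-10.1   1.    6.2] [-0.09775751 -0.04012124]
-0.002 [-14.6   2.4   9.9] [-0.09779048 -0.04017979]
free [ 0.30980211  0.57968785 -1.00529857]
ptr dark cols [ 19.  19.  19.  18.  22.  38.  44. 215. 752. 425. 145.  82.  71.  87.
  96.  97.  84.  88.]
173 269.61 [65.2 30.6]
174 269.77 [62.9 30.5]
175 269.78 [60.6 30.7]
176 270.0 [58.2 30.5]
177 270.08 [55.8 30.6]
178 270.14 [53.5 30.7]
179 270.16 [51.2 31. ]
180 270.37 [48.8 30.8]
181 270.77 [46.4 30.1]
182 270.62 [44.1 30.7]
183 270.72 [41.8 30.7]
184 272.87 [38.8 26.1]
185 271.3 [37. 30.]
marker [ 42.71898286 -35.73119252]
side orange [268.85714286 232.92857143] [267 232   5   3  14] [ 46.84530152 -32.85594085]
predict marker px from top est (np.float64(270.6505655780437), np.float64(231.93623344241607))
```

View pics/crop2.png

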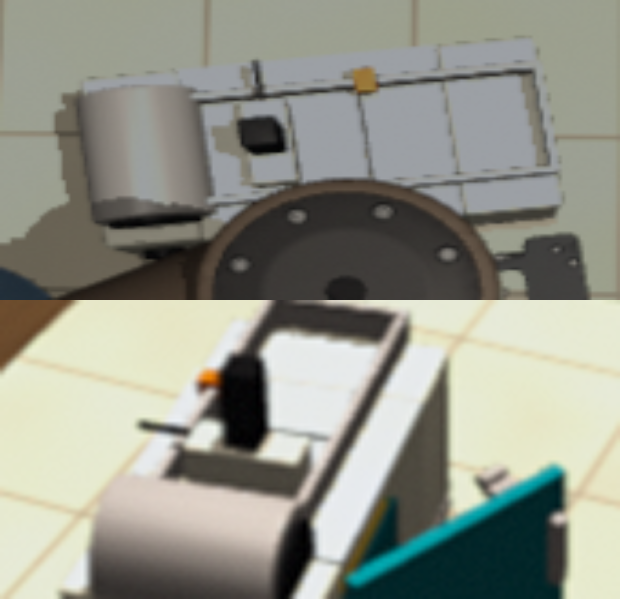

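The top crop shows the pointer at (257,78) and the marker at (365,80), giving a pull of 66.4 mm (machine y from 30.7 to −35.7). In the older side crop the handle half hides the marker, so I use the top-view value. Now I grip the post and pull.

Run:
```python
from g import *
Rs=[down(MY),down(-MY)]; p=W(0,.030,.30)
R=min(Rs,key=lambda R:np.abs(np.array(robot.ik(p,R))-np.array(robot.read_qpos())).max() if robot.ik(p,R) is not None else 1e9)
robot.goto(p,R)
im,d=snap('top','top3')
robot.move_gripper(.55); robot.servo_line(W(0,.030,.180),R,speed=.12); print('down',robot.read_force())
robot.move_gripper(0); print('grip',robot.read_grip_width()*88,robot.read_finger_force(),robot.read_force(),M(robot.read_position())*1000)
for y in (.010,-.010,-.0364):
    robot.servo_line(W(0,y,.180),R,speed=.05); print(y,np.round(robot.read_force(),1),M(robot.read_position())*1000,robot.read_grip_width()*88)
robot.dwell(.5); print(robot.read_t(),M(robot.read_position())*1000)
im,d=snap('top','top4'); si,_=snap('side','side4')
b=np.vstack([cv2.resize(im[150:260,200:370],(620,300),interpolation=cv2.INTER_CUBIC),cv2.resize(si[205:315,210:365],(420,298),interpolation=cv2.INTER_CUBIC)[:, :] if 0 else cv2.resize(si[205:310,190:407],(620,300),interpolation=cv2.INTER_CUBIC)]); cv2.imwrite('pics/crop4.png',b[...,::-1])
```

```text
down [0.01124517 0.3639398  1.01126631]
grip 23.568162504357232 30.000382661819458 [-1.54316395  2.67490937  3.82981714] [ 0.14256688 30.47185072]
0.01 [-2.8  3.4  5.9] [ 0.17481319 10.18850184] 24.037713662722346
-0.01 [-3.6  4.7  5.8] [ 0.15671    -9.51546787] 24.47742920454002
-0.0364 [-3.8  7.5  6.3] [  0.16089589 -35.46812824] 23.982600324177714
18.1917 [  0.16797086 -35.31410779]
```

View pics/crop4.png

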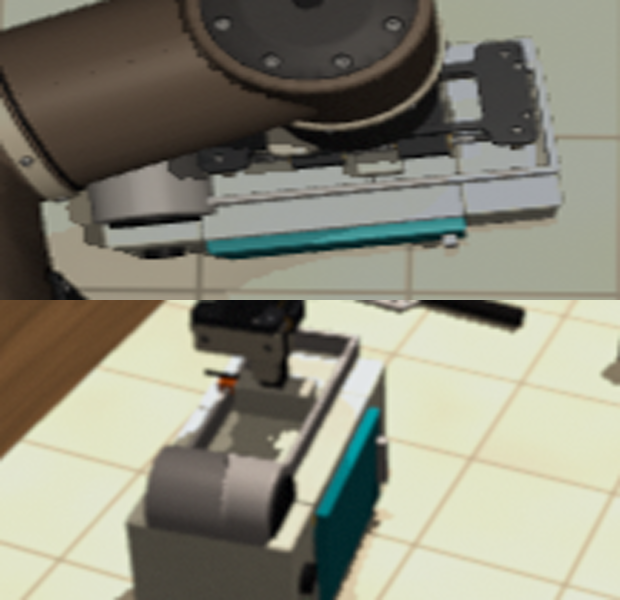

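The door is shut flush in both views. In the side view the pointer, around (220,373) in the lower crop, lies over the orange marker at (228,382). I'll put a number on it from the side images.

Run:
```python
from g import *
a=np.load('pics/side0.npz')['im']; b=np.load('pics/side4.npz')['im']
def ptr(im,ypred):
    for x in (.054,.058,.062,.066):
        u,v=proj('side',W(x,ypred,.164)); ui=int(round(u)); g=im.max(2).astype(float)
        v0=int(round(v)); col=g[v0-5:v0+6,ui]; w=np.clip(np.median(np.r_[col[:2],col[-2:]])-25-col,0,None)
        vc=(w*np.arange(v0-5,v0+6)).sum()/max(w.sum(),1e-6); print(x,ui,col.astype(int),round(vc,2),(M(onz('side',ui,vc,.165))*1000).round(1))
print('home');ptr(a,.0305);print('now');ptr(b,-.0355)
c,s,m=blob(b,(4,120,60),(24,255,255),(255,222,290,250)); print('orange now',c,s)
for y in(-.0287,-.0357,-.0427): print(y,[np.round(proj('side',W(x,y,.16)),1) for x in (.035,.045,.055)])
cv2.imwrite('pics/crop5.png',np.hstack([cv2.resize(i[220:250,250:290],(396,297),interpolation=cv2.INTER_NEAREST) for i in (a,b)])[...,::-1])
```

```text
home
0.054 258 [234 234 233 234 213 105  87 189 234 236 232] 244.66 [51.1 34.8]
0.058 256 [234 234 235 232 188  83 109 211 232 235 237] 244.32 [56.6 34.7]
0.062 255 [234 233 234 235 230 173  75 120 215 228 228] 244.21 [59.3 34.9]
0.066 253 [234 234 234 235 223 133  84 166 229 232 226] 243.86 [64.8 34.7]
now
0.054 267 [224 228 228 227 204 103  46 118 162 113  87] 232.21 [ 48.7 -25.1]
0.058 265 [226 227 227 223 178  80 107 207 222 195 194] 230.37 [ 56.9 -32. ]
0.062 264 [229 228 228 219 161  72 121 218 231 226 228] 230.16 [ 59.8 -32.3]
0.066 262 [219 228 227 228 212 135  87 158 221 229 228] 229.9 [ 65.4 -32.1]
orange now [269.41666667 233.75      ] [267 232   6   6  24]
-0.0287 [array([272.5, 233.8]), array([268.9, 233.2]), array([265.4, 232.7])]
-0.0357 [array([273.4, 232.4]), array([269.8, 231.8]), array([266.3, 231.3])]
-0.0427 [array([274.3, 230.9]), array([270.7, 230.4]), array([267.2, 229.9])]
```

View pics/crop5.png

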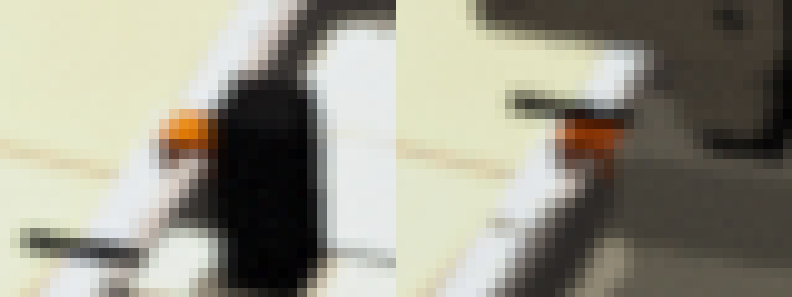

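The side view gives a pointer travel of 66.9 mm and the arm's own readings give 65.8 mm, against the 66.4 mm needed. The pointer is over the 14 mm marker and the door is shut, so I'm handing in.

Run:
```python
from rig import robot
print(robot.job_done())
```

```text
the job is handed in; nothing more can be done
None
```

The door is shut on its catch, the gripper is holding the pusher with its pointer over the orange marker (within about 1 mm by my measurements), and the job was handed in about 18 s into the run; no verdict came back.

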